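Open the washing machine's stop valve with its loose key

ROBOT

A 6-joint arm with a two-finger parallel gripper is mounted at the origin on a cart in front of the work surface, level with it; the furniture and walls round the work are solid. World frame = base frame: x ahead of the robot, y to its left, z up, the work surface at z = 0. Lengths are in m, angles in rad, forces in N, time in s.
With the tool pointing down it reaches from about 0.3 to 0.875 m from the base axis. Payload 6.4 kg.
Tool frame: the origin (TCP) lies between the finger pads; the fingertips stand 11 mm ahead of it and the grasp point (between the pads) lies 8 mm behind it (arm.nose_length is the distance from the TCP to the fingertips, in m); x points along the fingers, y is the direction in which the jaws open and shut, and the axes are right-handed (so a half turn about x gives the same grasp; the last joint's range is limited). The gripper opens to 85 mm and grips with 20 to 120 N. Pads are 22 mm wide; open, the fingers measure 114 mm over their backs; the gripper's body (76 mm by 85 mm) begins 54 mm behind the grasp point. The pads swing forward as they close: fully open they stand 13 mm farther back than shut.
Start: joints at [0.945, 0.181, 1.607, -0, 1.354, -0.206], TCP at [0.234, 0.525, 0.242] pointing down, gripper open.
Joint ranges: [-2.99, 2.99], [-0.89, 2.07], [0.3, 2.58], [-1.14, 4.28], [0, 2.63], [-3.12, 3.12]. Speed limits (rad/s): [2.57, 2.57, 3.01, 3.14, 3.14, 3.14].

INTERFACE

Orientations are given as a rotation vector (axis times angle).
In Python, from workcell import arm gives the robot as it stands.
- The arm moves only by the tool arm_command, never from a script. Its argument "moves" is a list of rows, each a list of 3 entries, a list of its own where there are three numbers: the shift along the world's x, y, z in m, then the turn about the world's z in rad, then the closure, from 0 (fully open) to 1 (shut). In form: [[[dx, dy, dz], turn, grip], ...]. A call has 1 to 10 rows; each row shifts and turns the pose as measured when the row begins; what a row does not reach is not made up. A row lasts 1/8 s, in which the tool goes at most 62.5 mm and 10.7 degrees, less where a joint would pass 70% of its speed; a pose out of reach is approached as far as the arm can. A call is refused whole if a number of a shift passes 0.0625 or a number of a turn 0.188, either way. A call with a gripper value outside its range is refused whole. The fingers move at their own pace and stop on an object; "grip_force" is the grip in N (left out, the last holds). Time passes only in rows, so rows that do not move let the fingers close. It gives the time, the measured TCP pose, the force and the opening at its end, in the units of the state.
- arm.get_state(): the state, without advancing time (a new reading comes with each control period).
- arm.capture(name): name is "side" or "top" or "wrist"; returns the picture (480x640x3 uint8, blue, green, red); there is no depth.
- arm.get_calibration(name): a dict with "fov_y" (degrees; the focal length in pixels is half the picture's height over the tangent of half this angle, whatever the lens; pixels are square), "cx", "cy" (the principal point, pixels), "rvec" (rotation vector, rad) and "tvec" (3), from world to camera coordinates, as OpenCV has them; the wrist camera has in their place "hand_eye" (4x4, takes a point from camera to tool coordinates, whose origin is the TCP and whose axes are the tool frame's). Camera axes: x right, y down, z forward; pixel columns grow to the right and rows downward; lengths in m; the calibration is good to about 2 mm. A picture is of the moment at which its call begins: read the wrist's pose just before it. get_calibration takes no time and is no camera call.
- arm.finish_job(): hands the job in, once; it reports no verdict.
The state is a dict: "clock": time; "joint_positions": joint angles; "joint_vel": joint speeds; "joint_torque": joint torques, N m; "ee_pos": TCP position; "tool_rot": TCP orientation; "contact_force": force on the tool from outside, world axes, zero at the start; "torque": the same for the moment, N m; "finger_gap": opening from 0.0 (shut) to 1.0 (fully open).
Only numpy, scipy, OpenCV 4.12 (cv2) and the standard library are available. Lean on these libraries where they do the work, as an engineer would, in place of code of your own. Each camera call takes 0.05 s, during which the arm holds its last target.

TASK

The washing machine has no water: take the steel T-key from its wooden cradle, put it into the keyhole of the white stop valve on the worktop and turn it under light pressure until it drops fully home on the hidden square socket. Then turn the key anticlockwise (seen from above) to the stop to open the valve, and leave it standing in the valve. Don't shift or knock over the tape roll, salt shaker or mug.

Things in the scene. Friction and masses are not known exactly. Their poses are not given: they have to be found in the camera images.
- key_bar (a point): Middle of the handle bar of the loose steel T-key (0.18 to 0.35 kg), on the key's axis, half-way up the bar; the place to grasp. Key frame: z up along the shaft, y along the bar. Bar 116 mm long (y), 16 thick (x), 20 high. Below it a 14 mm round shaft, then the square foot, whose lower end is 95 mm below this point. The key starts hanging upright in the cradle.
- key_tip (a point): Centre of the lower end of the key's foot; axes as key_bar. The foot is 18 x 18 mm, 50 mm tall, sides parallel to the bar (so it fits alike every quarter turn).
- cradle: Fixed wooden cradle, base 80 x 124 x 10 mm, origin at the centre of its underside. Two posts, 78 mm apart inside, stand along its y and reach 112 mm; the key's bar lies along y in their open notches, the shaft hanging between them. The key lifts straight up; its foot clears the posts once its lower end is above 112 mm.
- keyhole (a point): Centre of the round keyhole (29 mm, bevelled mouth) in the flat top of the fixed white stop valve, 100 x 100 x 58 mm high; z up, a steel pipe leaves along +x. The keyhole is 24 mm deep; under it is the rim of the turning socket, on which the key's end rests until the squares line up (within about 0.15 rad) and it can go down the last 22 mm.
- seat (a point): Bottom of the square socket (21 mm wide, 22 mm deep), on the keyhole's axis, 46 mm below the valve's top; the key's lower end stands here when fully home. The socket's sides stand at any angle, unrelated to the housing and to this frame: to be found by touch.
- spindle (a joint): Turn of the valve's socket in rad from the closed stop: 0 closed (start), grows anticlockwise seen from above, 1.2 at the open stop. Held by friction of about 0.14 N m, stays where left. The key has about 0.17 rad of play each way in the socket. The reading does not tell at which angle the square stands.
- tape: Bystander: loose roll of tape lying flat, 93 mm wide, 25 mm high; origin at its underside.
- salt: Bystander: loose salt shaker, 44 mm wide, 90 mm high; origin at its underside.
- mug: Bystander: loose white mug, 87 x 116 x 88 mm; origin at its underside.
Mind the look-alikes: they are no part of the job. Of the things that look like the part that bears spindle, the larger one is meant.

How it is judged:
On the way:
1. the key has dropped fully home in the socket, before the valve is opened (z of key_tip in the frame of seat below 0.007 m and horizontal distance between key_tip and seat below 0.006 m and angle between key_tip's own z axis and vertical below 0.15 rad and value of joint spindle below 0.5 rad), for 0.1 s.
At the end, for the whole second after the job is handed in: The valve is turned to its open stop (spindle above 1.08 of 1.2 rad), and the key stands fully home in it (lower end within 7 mm of the socket's bottom and 6 mm of its axis, upright within 0.15 rad), at rest. On the way the key dropped home before the spindle passed 0.5 rad (value of joint spindle above 1.08 rad and z of key_tip in the frame of seat below 0.007 m and horizontal distance between key_tip and seat below 0.006 m and angle between key_tip's own z axis and vertical below 0.15 rad and linear speed of key below 0.02 m/s and velocity of joint spindle below 0.05 rad/s); the robot touches nothing.
It fails at once if the tape roll, salt shaker or mug is shifted by more than 30 mm or tipped (distance of any of tape, salt, mug from where it was at the start of the episode above 0.03 m or angle between any of salt, mug's own z axis and vertical above 0.5 rad).
It also fails if it takes over 61 s, if anything falls off the work surface, if the arm or the gripper's body presses on something with over 40 N, if the wrist force passes 120 N, or if a joint passes its speed limit or range.

## Working session

There is one attempt and no reset: what is moved stays moved. The work goes in short steps, Python scripts to look and compute and a tool call to move; the robot and the scene stay as the last step left them, time stands still between calls to the robot, and variables do not carry over. Pictures are saved under pics/ and viewed, and the job is handed in when it is done.

Besides the shell and the picture viewer there is one more tool, called after "Emit:" as name(argument=value, ...) on one line, values as JSON. arm_command: Moves the arm, as the interface text tells. Its arguments: {"type":"object","properties":{"moves":{"type":"array"},"grip_force":{"type":"number"}},"required":["moves"]}

```bash
ls; mkdir -p pics; cat > h.py <<'E'
import numpy as np,cv2
from workcell import arm
def cam(n):
    c=arm.get_calibration(n); f=240/np.tan(np.radians(c['fov_y'])/2)
    if 'hand_eye' in c:
        s=arm.get_state(); R,_=cv2.Rodrigues(np.array(s['tool_rot'],float)); T=np.eye(4);T[:3,:3]=R;T[:3,3]=s['ee_pos']
        M=T@np.array(c['hand_eye']); return f,c['cx'],c['cy'],M[:3,:3],M[:3,3]
    R,_=cv2.Rodrigues(np.array(c['rvec'],float)); return f,c['cx'],c['cy'],R.T,-R.T@np.array(c['tvec'],float).ravel()
def ray(C,u,v):
    f,cx,cy,R,o=C; d=R@np.array([(u-cx)/f,(v-cy)/f,1]); return o,d/np.linalg.norm(d)
def onz(C,u,v,z):
    o,d=ray(C,u,v); return o+d*(z-o[2])/d[2]
def tri(C1,p1,C2,p2):
    o1,d1=ray(C1,*p1);o2,d2=ray(C2,*p2)
    A=np.stack([d1,-d2],1);t=np.linalg.lstsq(A,o2-o1,rcond=None)[0]
    a=o1+t[0]*d1;b=o2+t[1]*d2
    return (a+b)/2,np.linalg.norm(a-b)
def proj(C,p):
    f,cx,cy,R,o=C; q=R.T@(np.array(p)-o); return cx+f*q[0]/q[2],cy+f*q[1]/q[2]
E
python3 - <<'E'
from h import *
import pickle
print(arm.get_state())
for n in ["side","top","wrist"]:
    C=cam(n); print(n,C[:3],C[4],arm.get_calibration(n).keys()); pickle.dump(C,open(f'pics/{n}0.pkl','wb'))
    cv2.imwrite(f'pics/{n}0.png',arm.capture(n))
E
```

```text
pics
{'clock': 0.0, 'joint_positions': array([ 9.44713689e-01,  1.81543836e-01,  1.60800912e+00, -9.70600378e-07,
        1.35381015e+00, -2.06297330e-01]), 'joint_vel': array([-2.16104888e-04, -7.61440825e-04,  1.29644477e-04, -9.92771215e-05,
        9.57709172e-04,  2.25996931e-04]), 'joint_torque': array([-1.08690856e-03, -4.44851911e+01, -3.51337516e+01, -2.51843312e-04,
        8.97186517e-03, -3.22292840e-05]), 'ee_pos': array([0.23401061, 0.52463908, 0.24138204]), 'tool_rot': array([ 0.32801233,  1.54631938, -0.33057217]), 'contact_force': array([-0.52501594, -0.60930356, -1.06470696]), 'torque': array([ 0.00380612, -0.02927738,  0.06842881]), 'finger_gap': 1.0005998991235938}
side (np.float64(560.6407254308281), 321.6279916160709, 244.8262315572427) [ 0.29197414 -0.50834209  0.85484823] dict_keys(['fov_y', 'cx', 'cy', 'rvec', 'tvec'])
top (np.float64(511.2643210792191), 314.3869715041331, 242.6740054286572) [ 0.51414981 -0.15455757  1.00930247] dict_keys(['fov_y', 'cx', 'cy', 'rvec', 'tvec'])
wrist (np.float64(333.79940225705724), 320.1474560703128, 243.10787164199797) [0.161758   0.5569695  0.37233659] dict_keys(['fov_y', 'cx', 'cy', 'hand_eye'])
```

View pics/side0.png

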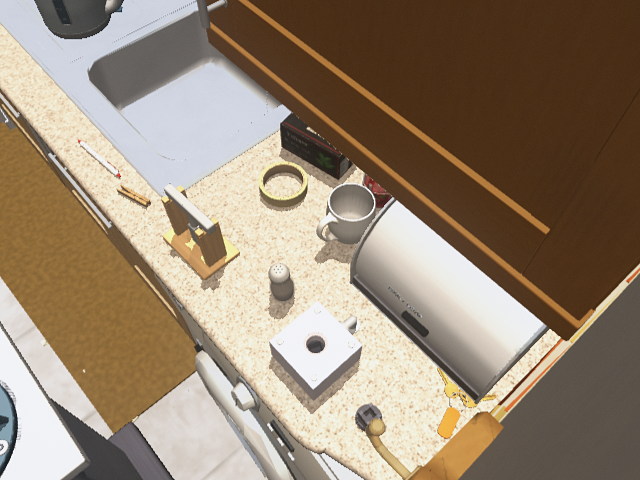

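View pics/top0.png

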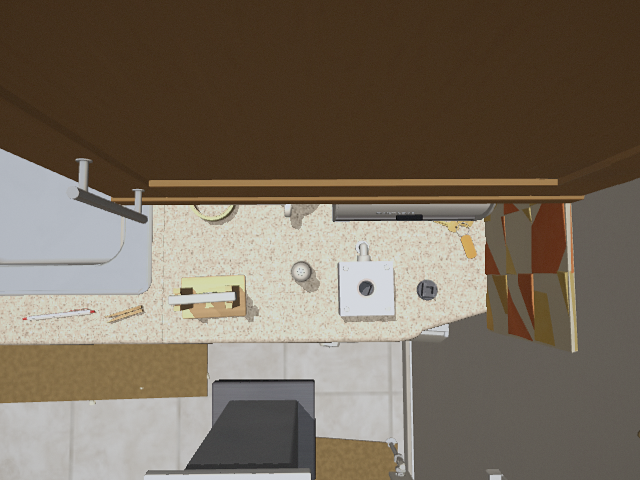

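View pics/wrist0.png

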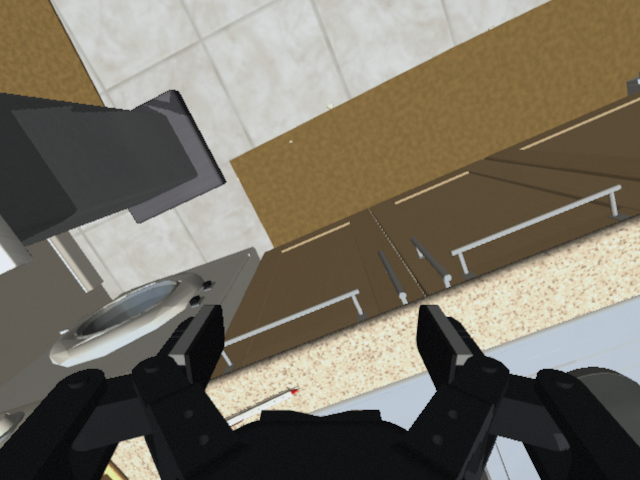

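The side view shows the cradle with the key bar (~190,208), salt (281,280), valve hole (316,344), mug (350,212) and tape (284,185), plus a small dark look-alike valve (369,415). In the top view the bar is at ~(202,298) and the keyhole at (367,288). I'll zoom in on these.

```bash
python3 - <<'E'
import cv2,numpy as np
s=cv2.imread('pics/side0.png');t=cv2.imread('pics/top0.png')
a=cv2.resize(s[160:290,140:260],None,fx=4,fy=4,interpolation=2)
b=cv2.resize(t[265:330,160:260],None,fx=4,fy=4,interpolation=2)
c=cv2.resize(s[290:410,255:375],None,fx=4,fy=4,interpolation=2)[:,:]
d=cv2.resize(t[230:330,325:400],None,fx=4,fy=4,interpolation=2)
o=np.zeros((600,800,3),np.uint8);o[:520,:480]=a;o[:260,400+0:800]=b;o[260:660,480:780]=d[:340];cv2.imwrite('pics/z1.png',o)
cv2.imwrite('pics/z2.png',c)
E
```

```text
(no output)
```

View pics/z1.png

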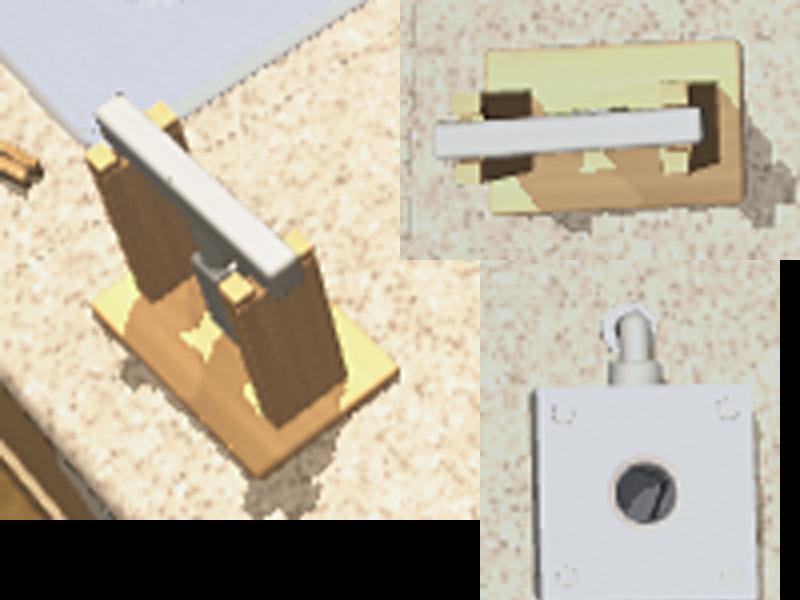

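View pics/z2.png

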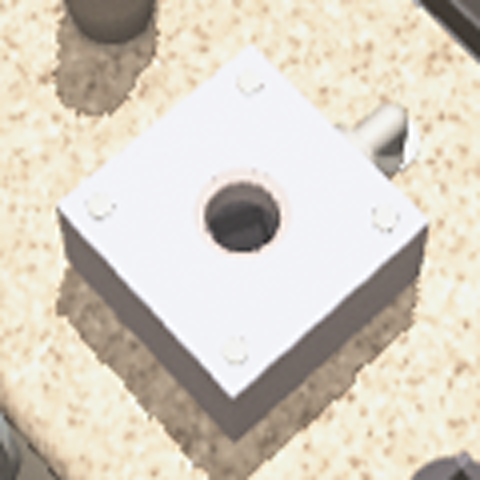

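```bash
cat > m.py <<'E'
from h import *
import pickle
S=pickle.load(open('pics/side0.pkl','rb'));T=pickle.load(open('pics/top0.pkl','rb'))
A=tri(S,(167.1,185.9),T,(169,300));B=tri(S,(212,224.5),T,(235,296.5));K=tri(S,(315.5,343.8),T,(366.3,287.5))
print('A',A,'B',B,'mid',(A[0]+B[0])/2,'len',np.linalg.norm(A[0]-B[0])); d=B[0]-A[0];print('bar yaw',np.arctan2(d[1],d[0]),np.arctan2(-d[1],-d[0]))
print('K',K)
for u,v in [(252,46),(428,225),(234,398),(58,208)]: print(onz(S,255+u/4,290+v/4,.058))
print('salt',tri(S,(279,269),T,(301.5,268)), 'K planes',onz(S,315.5,343.8,.058),onz(T,366.3,287.5,.058))
# cupboard edge points
for u,v in [(150,183),(556,184),(115,199),(580,198)]: print('cup',u,[onz(T,u,v,z).round(3) for z in (.4,.5,.6)])
print('bin', onz(S,352,283,0),onz(S,480,398,0),onz(T,334,220,0),onz(T,480,218,0))
print('small',onz(S,369,418,0.0),onz(T,427,290,0.02))
E
python3 m.py
```

```text
A (array([0.48467144, 0.08257076, 0.1231496 ]), np.float64(0.00022854688723861276)) B (array([ 0.49131997, -0.0322889 ,  0.13019865]), np.float64(0.0034257551824097877)) mid [0.48799571 0.02514093 0.12667413] len 0.11526766476252644
bar yaw -1.5129769215628541 1.628615732026939
K (array([ 0.50240445, -0.26487054,  0.05392741]), np.float64(0.0002184251909935432))
[ 0.55105096 -0.2157371   0.058     ]
[ 0.55086067 -0.31558982  0.058     ]
[ 0.45271527 -0.31650483  0.058     ]
[ 0.45132275 -0.21762169  0.058     ]
salt (array([ 0.53666747, -0.14330071,  0.08403851]), np.float64(0.00520372923058251)) K planes [ 0.50124216 -0.26605087  0.058     ] [ 0.50254529 -0.26446046  0.058     ]
cup 150 [array([0.634, 0.033, 0.4  ]), array([0.614, 0.002, 0.5  ]), array([ 0.594, -0.028,  0.6  ])]
cup 556 [array([ 0.63 , -0.458,  0.4  ]), array([ 0.611, -0.408,  0.5  ]), array([ 0.592, -0.358,  0.6  ])]
cup 115 [array([0.615, 0.075, 0.4  ]), array([0.598, 0.037, 0.5  ]), array([ 0.582, -0.001,  0.6  ])]
cup 580 [array([ 0.613, -0.486,  0.4  ]), array([ 0.597, -0.432,  0.5  ]), array([ 0.58 , -0.377,  0.6  ])]
bin [ 0.63712079 -0.20704629  0.        ] [ 0.64646571 -0.48295402  0.        ] [ 0.63599886 -0.20889535  0.        ] [ 0.63832545 -0.50064069  0.        ]
small [ 0.49794975 -0.39094595  0.        ] [ 0.49636315 -0.38630587  0.02      ]
```

```bash
cat > st.py <<'E'
from h import *
s=arm.get_state();R,_=cv2.Rodrigues(np.array(s['tool_rot'],float))
print('t %.2f'%s['clock'],'p',np.round(s['ee_pos'],4),'x',R[:,0].round(3),'ytool yaw %.3f'%np.arctan2(R[1,1],R[0,1]),'F',np.round(s['contact_force'],1),'M',np.round(s['torque'],2),'gap %.3f'%s['finger_gap'],'q',np.round(s['joint_positions'],3))
E
python3 st.py
```

```text
t 0.15 p [0.2341 0.5248 0.2416] x [-0.001 -0.001 -1.   ] ytool yaw 1.151 F [ 0.5  0.1 -0. ] M [ 0.02  0.05 -0.  ] gap 1.000 q [ 0.945  0.181  1.608  0.     1.354 -0.206]
```

Emit:
arm_command(moves=[[[0.025, -0.05, 0], -0.11, 0], [[0.025, -0.05, 0], -0.11, 0], [[0.025, -0.05, 0], -0.11, 0], [[0.025, -0.05, 0], -0.11, 0], [[0.025, -0.05, 0], -0.11, 0], [[0.025, -0.05, 0], -0.11, 0], [[0.025, -0.05, 0], -0.11, 0], [[0.025, -0.05, 0], -0.11, 0], [[0.025, -0.05, 0], -0.11, 0], [[0.025, -0.05, 0], -0.11, 0]])

```text
clock: 1.4
ee_pos: [0.4863, 0.0112, 0.2402]
tool_rot: [1.193, 1.22, -1.192]
contact_force: [1.2, 0.1, 0.3]
finger_gap: 1.0
```

```bash
python3 st.py; python3 - <<'E'
from h import *
import pickle
C=cam('wrist');cv2.imwrite('pics/w1.png',arm.capture('wrist'));pickle.dump(C,open('pics/w1.pkl','wb'))
E
```

```text
t 1.40 p [0.4863 0.0112 0.2402] x [-0.     0.001 -1.   ] ytool yaw 0.023 F [1.2 0.1 0.3] M [ 0.    0.02 -0.03] gap 1.000 q [-2.220e-01 -1.900e-02  1.826e+00  1.000e-03  1.335e+00 -2.450e-01]
```

View pics/w1.png

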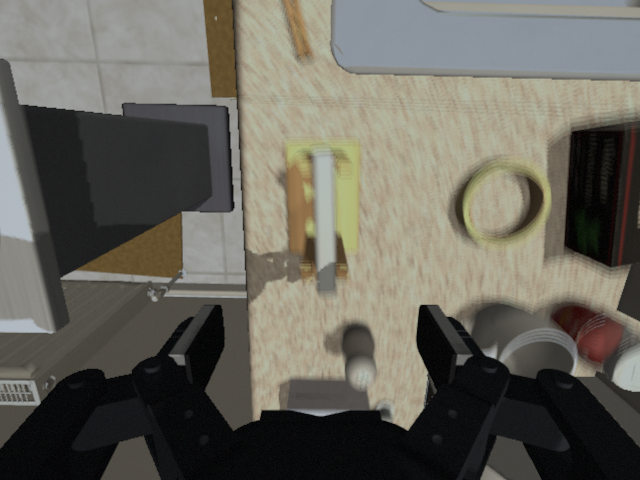

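Emit:
arm_command(moves=[[[0.002, 0.015, 0], 0.04, 0], [[0, 0, 0], 0, 0], [[0, 0, 0], 0, 0]])

```text
clock: 1.82
ee_pos: [0.4905, 0.021, 0.2396]
tool_rot: [1.166, 1.233, -1.169]
contact_force: [-0.5, -0.2, -0.3]
finger_gap: 1.003
```

```bash
python3 st.py; python3 - <<'E'
from h import *
import pickle
C=cam('wrist');I=arm.capture('wrist');cv2.imwrite('pics/w2.png',I);pickle.dump(C,open('pics/w2.pkl','wb'))
cv2.imwrite('pics/w2z.png',cv2.resize(I[120:320,260:400],None,fx=3,fy=3,interpolation=2))
E
```

```text
t 1.82 p [0.4905 0.021  0.2396] x [ 0.    -0.003 -1.   ] ytool yaw 0.056 F [-0.5 -0.2 -0.3] M [ 0.02 -0.01  0.02] gap 1.003 q [-0.198 -0.008  1.816 -0.003  1.333 -0.253]
```

View pics/w2z.png

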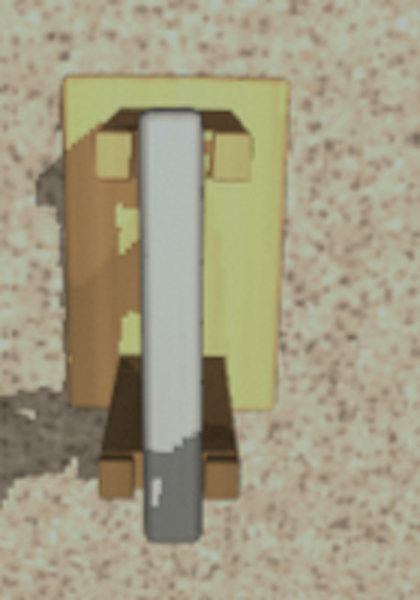

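```bash
cat >> m.py <<'E'
W=pickle.load(open('pics/w2.pkl','rb'))
a=(317.2,157);b=(317.7,300.3)
print('W',onz(W,*a,.127),onz(W,*b,.127),(onz(W,*a,.127)+onz(W,*b,.127))/2)
for X,p,q in((S,(167.1,185.9),(212,224.5)),(T,(169,300),(235,296.5))): print(tri(X,p,W,a),tri(X,q,W,b), [ (onz(X,*p,z)+onz(X,*q,z))/2 for z in (.124,.127)])
E
python3 m.py | tail -4
```

```text
small [ 0.49794975 -0.39094595  0.        ] [ 0.49636315 -0.38630587  0.02      ]
W [0.48404042 0.08471928 0.127     ] [ 0.49032166 -0.02784942  0.127     ] [0.48718104 0.02843493 0.127     ]
(array([0.48463167, 0.08417632, 0.12130337]), np.float64(0.0012938036645754286)) (array([ 0.49226241, -0.02951772,  0.1248563 ]), np.float64(0.0039014626477586337)) [array([0.48950097, 0.02630812, 0.124     ]), array([0.48869016, 0.02411347, 0.127     ])]
(array([0.48418815, 0.08414519, 0.11742773]), np.float64(0.00038697876422723413)) (array([ 0.49002565, -0.03028171,  0.1224257 ]), np.float64(0.0007878043587477839)) [array([0.48713827, 0.0259361 , 0.124     ]), array([0.4872298 , 0.02532446, 0.127     ])]
```

Emit:
arm_command(moves=[[[-0.0025, 0.0055, -0.03], 0, 0], [[0, 0, -0.03], 0, 0], [[0, 0, -0.03], 0, 0], [[0, 0, -0.02], 0, 0], [[0, 0, 0], 0, 0]])

```text
clock: 2.5
ee_pos: [0.4868, 0.0312, 0.1282]
tool_rot: [1.16, 1.234, -1.16]
contact_force: [-0.7, -0.5, 0.1]
finger_gap: 1.005
```

```bash
python3 st.py; python3 - <<'E'
from h import *
I=arm.capture('wrist');cv2.imwrite('pics/w3.png',I)
E
```

```text
t 2.50 p [0.4868 0.0312 0.1282] x [ 0.004 -0.003 -1.   ] ytool yaw 0.065 F [-0.7 -0.5  0.1] M [ 0.02 -0.03  0.01] gap 1.005 q [-0.178  0.124  1.923 -0.003  1.09  -0.242]
```

View pics/w3.png

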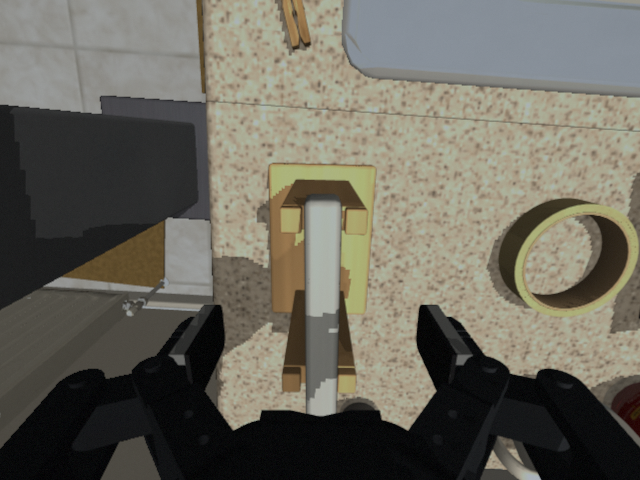

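```bash
python3 - <<'E'
from h import *
I=cv2.imread('pics/w3.png');cv2.imwrite('pics/w3z.png',cv2.resize(I[180:430,250:400],None,fx=2.4,fy=2.4,interpolation=2))
C=cam('wrist');print(onz(C,323,195.5,.123),onz(C,323,195.5,.126),proj(C,(.491,-.0305,.123)))
E
```

```text
[0.48431706 0.08619686 0.123     ] [0.48424159 0.08671742 0.126     ] (np.float64(320.96655638689975), np.float64(419.1184287897079))
```

View pics/w3z.png

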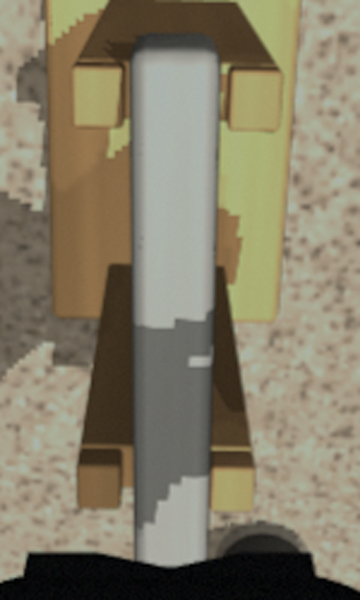

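Emit:
arm_command(moves=[[[0.001, -0.0045, -0.012], -0.007, 0], [[0, 0, -0.01], 0, 0], [[0, 0, 0], 0, 0]])

```text
clock: 2.92
ee_pos: [0.4901, 0.0264, 0.1081]
tool_rot: [1.167, 1.226, -1.162]
contact_force: [0.2, -0.5, -0.8]
finger_gap: 1.005
```

Emit:
arm_command(moves=[[[-0.0015, 0, -0.001], 0, 0], [[0, 0, 0], 0, 0.5], [[0, 0, 0], 0, 1], [[0, 0, 0], 0, 1], [[0, 0, 0], 0, 1], [[0, 0, 0], 0, 1]], grip_force=70)

```text
clock: 3.68
ee_pos: [0.4888, 0.0262, 0.1082]
tool_rot: [1.168, 1.225, -1.162]
contact_force: [-0.6, -0.2, 0.8]
finger_gap: 0.177
```

```bash
python3 st.py
```

```text
t 3.67 p [0.4888 0.0262 0.1082] x [ 0.01  -0.004 -1.   ] ytool yaw 0.058 F [-0.6 -0.2  0.8] M [-0.11  0.24 -0.19] gap 0.177 q [-0.188  0.157  1.935 -0.003  1.039 -0.244]
```

Emit:
arm_command(moves=[[[0, 0, 0.02], 0, 1], [[0, 0, 0.03], 0, 1], [[0, 0, 0.03], 0, 1], [[0, 0, 0.03], 0, 1], [[0, 0, 0.03], 0, 1], [[0, 0, 0], 0, 1]])

```text
clock: 4.42
ee_pos: [0.4858, 0.0269, 0.2483]
tool_rot: [1.166, 1.231, -1.165]
contact_force: [-0.2, 0.5, -3.2]
finger_gap: 0.172
```

```bash
python3 st.py; python3 - <<'E'
from h import *
import pickle
I=arm.capture('side');cv2.imwrite('pics/s4.png',I)
E
```

```text
t 4.42 p [0.4858 0.0269 0.2483] x [ 0.004 -0.003 -1.   ] ytool yaw 0.058 F [-0.2  0.5 -3.2] M [-0.02  0.04 -0.04] gap 0.172 q [-0.188 -0.029  1.819 -0.002  1.347 -0.246]
```

View pics/s4.png

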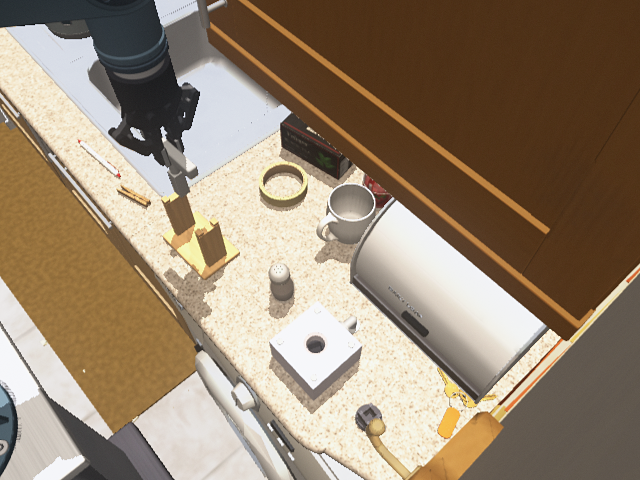

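Emit:
arm_command(moves=[[[0.002, -0.04, 0], 0, 1], [[0.002, -0.045, 0], 0, 1], [[0.002, -0.045, 0], 0, 1], [[0.002, -0.045, 0], 0, 1], [[0.002, -0.045, 0], 0, 1], [[0.002, -0.04, 0], 0, 1], [[0.002, -0.02, 0], 0, 1], [[0, -0.01, 0], 0, 1], [[0, 0, 0], 0, 1], [[0, 0, 0], 0, 1]])

```text
clock: 5.72
ee_pos: [0.4902, -0.2642, 0.2258]
tool_rot: [1.163, 1.266, -1.172]
contact_force: [0.5, -0.3, -2.2]
finger_gap: 0.177
```

```bash
python3 st.py
```

```text
t 5.72 p [ 0.4902 -0.2642  0.2258] x [-0.023  0.015 -1.   ] ytool yaw 0.063 F [ 0.5 -0.3 -2.2] M [ 0.04 -0.04 -0.02] gap 0.177 q [-0.705  0.175  1.649 -0.004  1.346 -0.767]
```

Emit:
arm_command(moves=[[[0.012, 0, -0.02], 0, 1], [[0, 0, -0.02], 0, 1], [[0, 0, -0.018], 0, 1], [[0, 0, 0], 0, 1], [[0, 0, 0], 0, 1]])

```text
clock: 6.35
ee_pos: [0.5041, -0.2599, 0.1681]
tool_rot: [1.16, 1.266, -1.166]
contact_force: [0.0, -0.2, -3.2]
finger_gap: 0.173
```

```bash
python3 st.py; python3 - <<'E'
from h import *
import pickle
o=np.zeros((600,800,3),np.uint8)
S=arm.capture('side');T=arm.capture('top');C=cam('wrist');W=arm.capture('wrist')
for n,I in zip('STW',(S,T,W)): cv2.imwrite(f'pics/5{n}.png',I)
pickle.dump(C,open('pics/5W.pkl','wb'))
cv2.imwrite('pics/5z.png',np.hstack([cv2.resize(S[270:420,260:380],None,fx=4,fy=4,interpolation=2)[:600,:480],cv2.resize(T[210:330,320:400],None,fx=4,fy=4,interpolation=2)[:600,:320].copy() if 0 else cv2.copyMakeBorder(cv2.resize(T[210:330,320:400],None,fx=4,fy=4,interpolation=2),0,120,0,0,0)]))
E
```

```text
t 6.35 p [ 0.5041 -0.2599  0.1681] x [-0.02   0.014 -1.   ] ytool yaw 0.069 F [ 0.  -0.2 -3.2] M [-0.02 -0.02 -0.03] gap 0.173 q [-0.684  0.256  1.675 -0.002  1.235 -0.752]
```

View pics/5z.png

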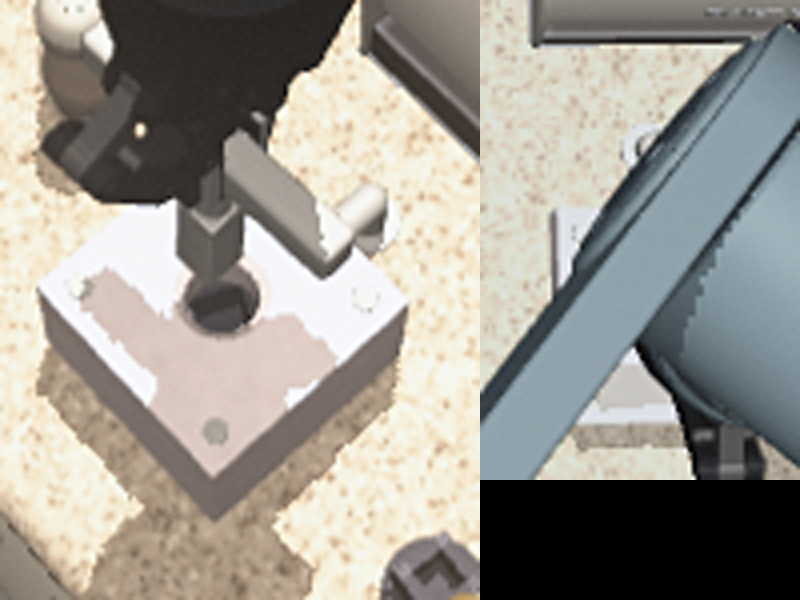

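View pics/5W.png

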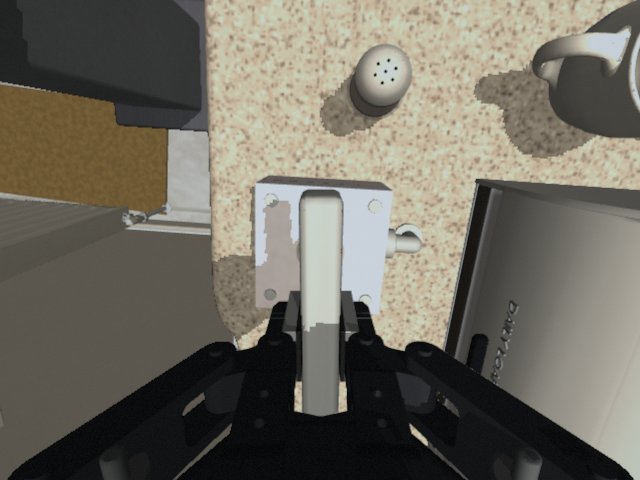

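```bash
python3 - <<'E'
from h import *
import pickle
S=pickle.load(open('pics/side0.pkl','rb'));W=pickle.load(open('pics/5W.pkl','rb'))
s=arm.get_state();R,_=cv2.Rodrigues(np.array(s['tool_rot'],float));p=np.array(s['ee_pos'])
print('pred tip',p+R[:,0]*.087,'hole K side',onz(S,315.5,343.8,.058))
for z in (.077,.081,.085): print('tip side',z,onz(S,312.4,333.9,z))
# bar ends in the tool frame
for dz in (.014,.018):
  z=p[2]+dz
  a,b=onz(W,320.5,197,z),onz(W,320.5,414,z);print('bar',a,b,(a+b)/2-p,np.linalg.norm(a-b))
for d in (-.058,.058): 
  yv=np.array([-np.sin(.069),np.cos(.069),0]);print(proj(S,p+yv*d+[0,0,.018]))
E
```

```text
pred tip [ 0.5022777  -0.2590592   0.08123652] hole K side [ 0.50124216 -0.26605087  0.058     ]
tip side 0.077 [ 0.5031709  -0.25706086  0.077     ]
tip side 0.081 [ 0.50208484 -0.25835305  0.081     ]
tip side 0.085 [ 0.50099878 -0.25964523  0.085     ]
bar [ 0.49960498 -0.20253193  0.18221095] [ 0.50601753 -0.29758169  0.18221095] [-0.00121505  0.01018186  0.014     ] 0.09526582850551292
bar [ 0.49963346 -0.20188867  0.18621095] [ 0.50582846 -0.29371385  0.18621095] [-0.00129535  0.01243741  0.018     ] 0.09203391472460254
(np.float64(345.8787540259634), np.float64(331.1651486375657))
(np.float64(283.27454024640446), np.float64(275.6554480687673))
```

Emit:
arm_command(moves=[[[-0.001, -0.007, 0], 0, 1], [[0, 0, 0], 0, 1], [[0, 0, 0], 0, 1]])

```text
clock: 6.88
ee_pos: [0.5033, -0.2686, 0.1694]
tool_rot: [1.16, 1.263, -1.166]
contact_force: [-0.9, -0.1, -2.6]
finger_gap: 0.17
```

```bash
python3 st.py; python3 - <<'E'
from h import *
S=arm.capture('side')
cv2.imwrite('pics/6z.png',cv2.resize(S[300:380,270:360],None,fx=7,fy=7,interpolation=2))
E
```

```text
t 6.88 p [ 0.5033 -0.2686  0.1694] x [-0.018  0.012 -1.   ] ytool yaw 0.067 F [-0.9 -0.1 -2.6] M [ 0.03 -0.06  0.04] gap 0.170 q [-0.697  0.26   1.667 -0.003  1.236 -0.763]
```

View pics/6z.png

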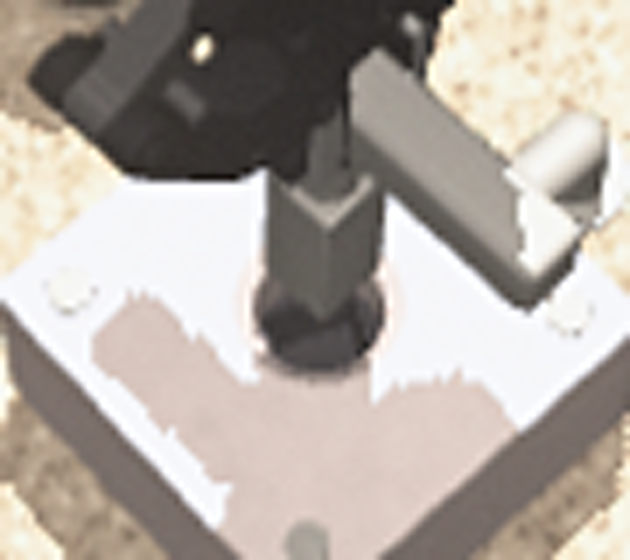

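```bash
python3 - <<'E'
from h import *
import pickle
S=pickle.load(open('pics/side0.pkl','rb'))
s=arm.get_state();R,_=cv2.Rodrigues(np.array(s['tool_rot'],float));p=np.array(s['ee_pos'])
t=p+R[:,0]*.087
print('pred tip',t,'hole K side',onz(S,315.6,343.8,.058),'proj tip',proj(S,t), 'side tip',onz(S,316.4,340.4,t[2]))
E
```

```text
pred tip [ 0.50176742 -0.26762616  0.08248462] hole K side [ 0.50135467 -0.26615131  0.058     ] proj tip (np.float64(316.39525642214403), np.float64(338.0261051153947)) side tip [ 0.49930599 -0.27041182  0.08248462]
```

Emit:
arm_command(moves=[[[0.0005, 0.0025, 0], 0, 1], [[0, 0, -0.008], 0, 1], [[0, 0, -0.006], 0, 1], [[0, 0, 0], 0, 1]])

```text
clock: 7.42
ee_pos: [0.5036, -0.2655, 0.154]
tool_rot: [1.16, 1.264, -1.166]
contact_force: [0.1, -0.0, -3.2]
finger_gap: 0.175
```

```bash
python3 st.py; python3 - <<'E'
from h import *
S=arm.capture('side')
cv2.imwrite('pics/7z.png',cv2.resize(S[300:380,270:360],None,fx=7,fy=7,interpolation=2))
E
```

```text
t 7.42 p [ 0.5036 -0.2655  0.154 ] x [-0.019  0.013 -1.   ] ytool yaw 0.068 F [ 0.1 -0.  -3.2] M [-0.01  0.02  0.03] gap 0.175 q [-0.692  0.277  1.68  -0.003  1.207 -0.759]
```

View pics/7z.png

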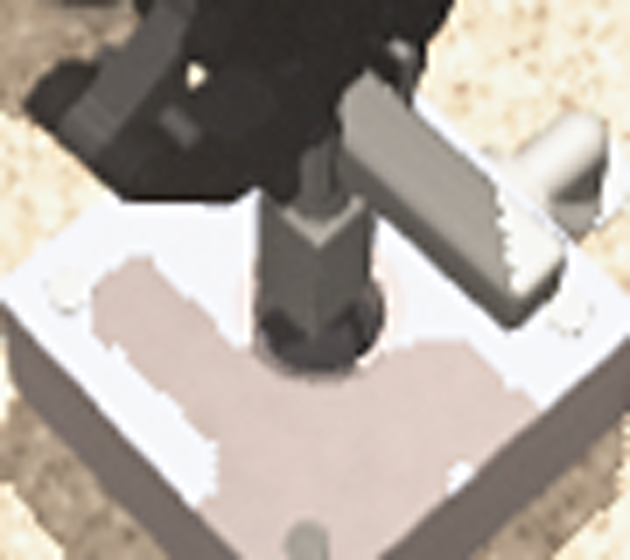

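```bash
python3 - <<'E'
from h import *
import pickle
S=pickle.load(open('pics/side0.pkl','rb'))
s=arm.get_state();R,_=cv2.Rodrigues(np.array(s['tool_rot'],float));p=np.array(s['ee_pos'])
t=p+R[:,0]*.087
print('pred tip',t,'proj tip',proj(S,t), 'side tip',onz(S,315,343.1,t[2]))
f=np.array([-1,-1,0])*.009
yv=np.array([-np.sin(.068),np.cos(.068),0]);xv=np.array([yv[1],-yv[0],0])
for a,b in((1,1),(1,-1),(-1,-1),(-1,1)):
  for h in (0,.05):
    u,v=proj(S,t+.009*(a*xv+b*yv)+[0,0,h]);print(a,b,h,(u-270)*7,(v-300)*7)
print(proj(S,[.502,-.2655,.058]))
E
```

```text
pred tip [ 0.50211339 -0.26447793  0.06725234] proj tip (np.float64(315.2083784002235), np.float64(340.35428923022613)) side tip [ 0.49899057 -0.26753767  0.06725234]
1 1 0 316.0426930833229 227.00285882414272
1 1 0.05 314.7035302323308 130.2930663200964
1 -1 0 376.0076062343257 281.8470547937804
1 -1 0.05 377.85360825922857 187.26035612895868
-1 -1 0 316.88132838601706 338.8539710517238
-1 -1 0.05 315.5644435124897 246.51050280062714
-1 1 0 256.89054140474775 283.11319798205517
-1 1 0.05 252.38584875355258 188.56197066502938
(np.float64(315.633990256359), np.float64(343.22832220630886))
```

Emit:
arm_command(moves=[[[0, -0.001, -0.006], 0, 1], [[0, 0, -0.006], 0, 1], [[0, 0, -0.006], 0, 1], [[0, 0, 0], 0, 1]])

```text
clock: 7.98
ee_pos: [0.5037, -0.2667, 0.1349]
tool_rot: [1.16, 1.264, -1.166]
contact_force: [-0.7, -0.3, -2.5]
finger_gap: 0.172
```

```bash
python3 st.py
```

```text
t 7.97 p [ 0.5037 -0.2667  0.1349] x [-0.019  0.012 -1.   ] ytool yaw 0.068 F [-0.7 -0.3 -2.5] M [-0.01 -0.04  0.  ] gap 0.172 q [-0.694  0.303  1.691 -0.003  1.171 -0.76 ]
```

Emit:
arm_command(moves=[[[0, 0, -0.005], 0, 1], [[0, 0, -0.004], 0, 1], [[0, 0, -0.003], 0, 1], [[0, 0, 0], 0, 1]])

```text
clock: 8.48
ee_pos: [0.504, -0.2669, 0.1224]
tool_rot: [1.16, 1.263, -1.166]
contact_force: [0.5, 0.2, -1.7]
finger_gap: 0.174
```

```bash
python3 st.py
```

```text
t 8.47 p [ 0.504  -0.2669  0.1224] x [-0.018  0.012 -1.   ] ytool yaw 0.068 F [ 0.5  0.2 -1.7] M [ 0.02 -0.05  0.02] gap 0.174 q [-0.694  0.32   1.697 -0.003  1.146 -0.76 ]
```

Emit:
arm_command(moves=[[[0, 0, -0.002], 0, 1], [[0, 0, -0.002], 0, 1], [[0, 0, -0.001], 0, 1]])

```text
clock: 8.85
ee_pos: [0.5048, -0.2676, 0.1216]
tool_rot: [1.159, 1.261, -1.166]
contact_force: [-3.6, 2.6, 5.2]
finger_gap: 0.173
```

```bash
python3 st.py
```

```text
t 8.85 p [ 0.5048 -0.2676  0.1216] x [-0.017  0.01  -1.   ] ytool yaw 0.068 F [-3.6  2.6  5.2] M [ 0.63  0.87 -0.  ] gap 0.173 q [-0.693  0.322  1.697 -0.003  1.143 -0.76 ]
```

Emit:
arm_command(moves=[[[-0.0005, 0.0005, -0.001], -0.08, 1], [[0, 0, -0.002], -0.08, 1], [[0, 0, -0.002], -0.08, 1], [[0, 0, -0.002], -0.08, 1]])

```text
clock: 9.35
ee_pos: [0.5062, -0.2678, 0.1218]
tool_rot: [1.401, 1.091, -1.402]
contact_force: [-6.5, 3.3, 13.0]
finger_gap: 0.174
```

```bash
python3 st.py
```

```text
t 9.35 p [ 0.5062 -0.2678  0.1218] x [-0.01   0.012 -1.   ] ytool yaw -0.260 F [-6.5  3.3 13. ] M [0.88 1.39 0.12] gap 0.174 q [-0.695  0.321  1.698  0.003  1.139 -0.436]
```

Emit:
arm_command(moves=[[[-0.0015, 0.0005, -0.001], -0.08, 1], [[-0.001, 0.0005, -0.001], -0.08, 1], [[-0.0005, 0, -0.001], -0.08, 1], [[0, 0, -0.001], -0.08, 1]])

```text
clock: 9.85
ee_pos: [0.5045, -0.2666, 0.1217]
tool_rot: [1.636, 0.884, -1.63]
contact_force: [-4.3, 2.9, 7.0]
finger_gap: 0.174
```

```bash
python3 st.py
```

```text
t 9.85 p [ 0.5045 -0.2666  0.1217] x [-0.003  0.013 -1.   ] ytool yaw -0.590 F [-4.3  2.9  7. ] M [0.72 0.8  0.1 ] gap 0.174 q [-0.699  0.313  1.708  0.009  1.132 -0.112]
```

Emit:
arm_command(moves=[[[-0.001, 0.0005, -0.001], -0.08, 1], [[-0.0005, 0, -0.0015], -0.08, 1], [[-0.0005, 0, -0.0015], -0.08, 1]])

```text
clock: 10.22
ee_pos: [0.5034, -0.266, 0.1216]
tool_rot: [1.805, 0.701, -1.792]
contact_force: [-2.9, 3.1, 8.7]
finger_gap: 0.174
```

```bash
python3 st.py
```

```text
t 10.22 p [ 0.5034 -0.266   0.1216] x [ 0.002  0.013 -1.   ] ytool yaw -0.838 F [-2.9  3.1  8.7] M [0.81 0.52 0.06] gap 0.174 q [-0.701  0.308  1.714  0.013  1.126  0.132]
```

Emit:
arm_command(moves=[[[-0.0005, 0.0005, -0.0015], -0.08, 1], [[-0.0005, 0.0005, -0.0015], -0.08, 1], [[-0.0005, 0, -0.0015], -0.08, 1]])

```text
clock: 10.6
ee_pos: [0.5034, -0.2659, 0.1218]
tool_rot: [1.963, 0.491, -1.943]
contact_force: [-2.3, 2.0, 6.4]
finger_gap: 0.17
```

```bash
python3 st.py
```

```text
t 10.60 p [ 0.5034 -0.2659  0.1218] x [ 0.008  0.009 -1.   ] ytool yaw -1.085 F [-2.3  2.   6.4] M [0.57 0.48 0.03] gap 0.170 q [-0.701  0.303  1.72   0.014  1.118  0.378]
```

Emit:
arm_command(moves=[[[-0.0005, 0.0005, -0.0015], -0.08, 1], [[-0.0005, 0, -0.0015], -0.08, 1], [[-0.0005, 0, -0.0015], -0.08, 1]])

```text
clock: 10.98
ee_pos: [0.5031, -0.2657, 0.1218]
tool_rot: [2.111, 0.255, -2.083]
contact_force: [-3.1, 3.8, 7.8]
finger_gap: 0.176
```

```bash
python3 st.py
```

```text
t 10.97 p [ 0.5031 -0.2657  0.1218] x [ 0.013  0.005 -1.   ] ytool yaw -1.333 F [-3.1  3.8  7.8] M [0.8  0.57 0.13] gap 0.176 q [-0.701  0.299  1.726  0.014  1.111  0.625]
```

Emit:
arm_command(moves=[[[-0.0015, 0.001, -0.001], -0.08, 1], [[-0.001, 0.0005, -0.0015], -0.08, 1], [[-0.0005, 0.0005, -0.0015], -0.08, 1]])

```text
clock: 11.35
ee_pos: [0.5022, -0.2647, 0.1217]
tool_rot: [-2.238, 0.012, 2.197]
contact_force: [-2.7, 1.4, 6.2]
finger_gap: 0.174
```

```bash
python3 st.py
```

```text
t 11.35 p [ 0.5022 -0.2647  0.1217] x [ 0.018 -0.001 -1.   ] ytool yaw -1.580 F [-2.7  1.4  6.2] M [0.36 0.5  0.09] gap 0.174 q [-0.7    0.291  1.736  0.012  1.099  0.875]
```

Emit:
arm_command(moves=[[[-0.0015, 0.001, 0], 0, 1], [[-0.001, 0.0005, -0.0005], 0, 1], [[0, 0, 0], 0, 1]])

```text
clock: 11.72
ee_pos: [0.5002, -0.2636, 0.1219]
tool_rot: [-2.241, 0.011, 2.196]
contact_force: [0.6, 0.4, -0.8]
finger_gap: 0.174
```

```bash
python3 st.py
```

```text
t 11.72 p [ 0.5002 -0.2636  0.1219] x [ 0.02  -0.003 -1.   ] ytool yaw -1.578 F [ 0.6  0.4 -0.8] M [-0.01 -0.1   0.01] gap 0.174 q [-0.701  0.285  1.744  0.012  1.096  0.872]
```

Emit:
arm_command(moves=[[[-0.0015, 0, 0.0005], 0, 1], [[-0.001, 0, 0], 0, 1]])

```text
clock: 11.98
ee_pos: [0.4977, -0.2635, 0.1223]
tool_rot: [-2.242, 0.01, 2.196]
contact_force: [0.7, 0.8, -1.3]
finger_gap: 0.177
```

```bash
python3 st.py
```

```text
t 11.97 p [ 0.4977 -0.2635  0.1223] x [ 0.02  -0.003 -1.   ] ytool yaw -1.578 F [ 0.7  0.8 -1.3] M [-0.01 -0.35  0.01] gap 0.177 q [-0.704  0.28   1.749  0.013  1.095  0.868]
```

Emit:
arm_command(moves=[[[-0.001, 0, 0], 0, 1], [[-0.001, 0, 0], 0, 1]])

```text
clock: 12.22
ee_pos: [0.4965, -0.2638, 0.1225]
tool_rot: [-2.245, 0.012, 2.194]
contact_force: [4.4, 0.2, -2.9]
finger_gap: 0.174
```

```bash
python3 st.py
```

```text
t 12.22 p [ 0.4965 -0.2638  0.1225] x [ 0.023 -0.003 -1.   ] ytool yaw -1.578 F [ 4.4  0.2 -2.9] M [-0.07 -0.92 -0.08] gap 0.174 q [-0.706  0.276  1.754  0.014  1.092  0.865]
```

Emit:
arm_command(moves=[[[0.002, 0, 0], 0, 1], [[0.0015, 0, 0], 0, 1], [[0.0015, 0, 0], 0, 1]])

```text
clock: 12.6
ee_pos: [0.5, -0.2636, 0.122]
tool_rot: [-2.24, 0.01, 2.199]
contact_force: [-1.8, -0.5, 0.3]
finger_gap: 0.174
```

```bash
python3 st.py
```

```text
t 12.60 p [ 0.5    -0.2636  0.122 ] x [ 0.018 -0.002 -1.   ] ytool yaw -1.577 F [-1.8 -0.5  0.3] M [-0.01  0.29  0.06] gap 0.174 q [-0.701  0.286  1.743  0.011  1.098  0.871]
```

Emit:
arm_command(moves=[[[0.001, 0, 0], 0, 1], [[0.0005, 0, 0], 0, 1]])

```text
clock: 12.85
ee_pos: [0.5012, -0.2635, 0.1219]
tool_rot: [-2.238, 0.009, 2.2]
contact_force: [-1.5, 0.2, -0.2]
finger_gap: 0.174
```

```bash
python3 st.py
```

```text
t 12.85 p [ 0.5012 -0.2635  0.1219] x [ 0.017 -0.002 -1.   ] ytool yaw -1.577 F [-1.5  0.2 -0.2] M [-0.07  0.4   0.01] gap 0.174 q [-0.699  0.289  1.739  0.011  1.099  0.873]
```

Emit:
arm_command(moves=[[[0, 0, 0.002], 0, 1], [[0.001, 0, 0], 0, 1], [[0.0005, 0, 0], 0, 1]])

```text
clock: 13.22
ee_pos: [0.5021, -0.2634, 0.1235]
tool_rot: [-2.236, 0.009, 2.202]
contact_force: [-3.3, -1.6, -0.3]
finger_gap: 0.177
```

```bash
python3 st.py
```

```text
t 13.22 p [ 0.5021 -0.2634  0.1235] x [ 0.016 -0.002 -1.   ] ytool yaw -1.577 F [-3.3 -1.6 -0.3] M [-0.25  0.73  0.03] gap 0.177 q [-0.697  0.289  1.735  0.01   1.105  0.875]
```

Emit:
arm_command(moves=[[[0.001, 0, 0], 0, 1], [[0.001, 0, 0], 0, 1]])

```text
clock: 13.48
ee_pos: [0.5029, -0.2636, 0.1232]
tool_rot: [-2.233, 0.008, 2.205]
contact_force: [-6.3, -1.3, -0.8]
finger_gap: 0.175
```

```bash
python3 st.py
```

```text
t 13.47 p [ 0.5029 -0.2636  0.1232] x [ 0.013 -0.002 -1.   ] ytool yaw -1.577 F [-6.3 -1.3 -0.8] M [-0.34  1.35  0.03] gap 0.175 q [-0.696  0.293  1.731  0.008  1.107  0.878]
```

Emit:
arm_command(moves=[[[-0.0025, 0, 0], 0, 1], [[-0.0005, -0.001, 0], 0, 1], [[0, -0.001, 0], 0, 1], [[0, -0.001, 0], 0, 1]])

```text
clock: 13.98
ee_pos: [0.5014, -0.2662, 0.1232]
tool_rot: [-2.237, 0.008, 2.2]
contact_force: [0.2, 0.3, -1.8]
finger_gap: 0.173
```

```bash
python3 st.py
```

```text
t 13.97 p [ 0.5014 -0.2662  0.1232] x [ 0.017 -0.001 -1.   ] ytool yaw -1.577 F [ 0.2  0.3 -1.8] M [-0.05  0.01 -0.06] gap 0.173 q [-0.703  0.29   1.734  0.011  1.104  0.87 ]
```

Emit:
arm_command(moves=[[[0, -0.001, 0], 0, 1], [[0, -0.001, 0], 0, 1]])

```text
clock: 14.22
ee_pos: [0.5014, -0.2676, 0.1231]
tool_rot: [-2.236, 0.006, 2.2]
contact_force: [0.1, 2.6, -2.3]
finger_gap: 0.177
```

```bash
python3 st.py
```

```text
t 14.22 p [ 0.5014 -0.2676  0.1231] x [ 0.016  0.001 -1.   ] ytool yaw -1.577 F [ 0.1  2.6 -2.3] M [0.7  0.14 0.01] gap 0.177 q [-0.705  0.293  1.731  0.012  1.106  0.867]
```

Emit:
arm_command(moves=[[[-0.0005, 0.002, 0], 0, 1], [[0, 0.0015, 0], 0, 1], [[0, 0.0015, 0], 0, 1], [[0, 0.001, 0], 0, 1]])

```text
clock: 14.72
ee_pos: [0.501, -0.2626, 0.1233]
tool_rot: [-2.238, 0.01, 2.2]
contact_force: [-0.4, -3.0, -3.0]
finger_gap: 0.171
```

```bash
python3 st.py
```

```text
t 14.72 p [ 0.501  -0.2626  0.1233] x [ 0.017 -0.002 -1.   ] ytool yaw -1.577 F [-0.4 -3.  -3. ] M [-0.82  0.19 -0.04] gap 0.171 q [-0.698  0.286  1.74   0.01   1.102  0.875]
```

Emit:
arm_command(moves=[[[-0.001, -0.0025, 0], 0, 1], [[0, 0, -0.001], 0, 1], [[0, 0, -0.001], 0, 1]])

```text
clock: 15.1
ee_pos: [0.5002, -0.2651, 0.1217]
tool_rot: [-2.239, 0.009, 2.199]
contact_force: [-1.0, 0.6, 2.7]
finger_gap: 0.174
```

```bash
sed -i '$a t=np.array(s["ee_pos"])+R[:,0]*.087;print("tip",t.round(4),"err",np.round(np.array([.5012,-.2655])-t[:2],4))' st.py; python3 st.py
```

```text
t 15.10 p [ 0.5002 -0.2651  0.1217] x [ 0.018 -0.002 -1.   ] ytool yaw -1.577 F [-1.   0.6  2.7] M [ 0.15  0.15 -0.  ] gap 0.174 q [-0.702  0.289  1.74   0.011  1.099  0.87 ]
tip [ 0.5018 -0.2652  0.0347] err [-0.0006 -0.0003]
```

Emit:
arm_command(moves=[[[-0.0005, 0, -0.001], 0.08, 1], [[-0.0005, 0, -0.001], 0.08, 1], [[0, 0, -0.0015], 0.08, 1]])

```text
clock: 15.48
ee_pos: [0.5011, -0.2667, 0.1217]
tool_rot: [2.115, 0.249, -2.069]
contact_force: [-2.8, 1.1, 8.6]
finger_gap: 0.178
```

```bash
python3 st.py
```

```text
t 15.47 p [ 0.5011 -0.2667  0.1217] x [ 0.022 -0.001 -1.   ] ytool yaw -1.330 F [-2.8  1.1  8.6] M [ 0.11  0.68 -0.06] gap 0.178 q [-0.706  0.29   1.738  0.015  1.097  0.618]
tip [ 0.503  -0.2667  0.0348] err [-0.0018  0.0012]
```

Emit:
arm_command(moves=[[[-0.002, 0.0015, 0], 0.04, 1], [[-0.001, 0.0007, -0.001], 0.08, 1], [[-0.001, 0.0005, -0.001], 0.08, 1]])

```text
clock: 15.85
ee_pos: [0.4988, -0.2649, 0.122]
tool_rot: [1.998, 0.444, -1.946]
contact_force: [0.5, 0.5, 2.4]
finger_gap: 0.178
```

```bash
python3 st.py
```

```text
t 15.85 p [ 0.4988 -0.2649  0.122 ] x [ 0.026  0.002 -1.   ] ytool yaw -1.124 F [0.5 0.5 2.4] M [ 0.12 -0.07 -0.  ] gap 0.178 q [-0.708  0.282  1.748  0.02   1.093  0.406]
tip [ 0.5011 -0.2648  0.035 ] err [ 0.0001 -0.0007]
```

Emit:
arm_command(moves=[[[-0.0003, 0, -0.001], 0.08, 1], [[-0.0005, 0.0003, -0.001], 0.08, 1], [[-0.0005, 0.0003, -0.001], 0.08, 1]])

```text
clock: 16.23
ee_pos: [0.4997, -0.2653, 0.1218]
tool_rot: [1.846, 0.653, -1.788]
contact_force: [0.4, -0.4, 2.0]
finger_gap: 0.182
```

```bash
python3 st.py
```

```text
t 16.23 p [ 0.4997 -0.2653  0.1218] x [ 0.03   0.006 -1.   ] ytool yaw -0.876 F [ 0.4 -0.4  2. ] M [ 0.04 -0.11 -0.05] gap 0.182 q [-0.711  0.283  1.746  0.027  1.093  0.152]
tip [ 0.5023 -0.2648  0.0349] err [-0.0011 -0.0007]
```

Emit:
arm_command(moves=[[[-0.001, 0, -0.001], 0.08, 1], [[-0.0007, 0, -0.001], 0.08, 1], [[-0.0005, 0, -0.001], 0.08, 1]])

```text
clock: 16.6
ee_pos: [0.5001, -0.2665, 0.1215]
tool_rot: [1.685, 0.837, -1.62]
contact_force: [0.8, -0.1, 2.1]
finger_gap: 0.173
```

```bash
python3 st.py
```

```text
t 16.60 p [ 0.5001 -0.2665  0.1215] x [ 0.034  0.01  -0.999] ytool yaw -0.628 F [ 0.8 -0.1  2.1] M [ 0.03 -0.23  0.  ] gap 0.173 q [-0.716  0.285  1.745  0.034  1.093 -0.104]
tip [ 0.5031 -0.2656  0.0346] err [-0.0019  0.0001]
```

Emit:
arm_command(moves=[[[-0.0015, 0.0005, -0.001], 0.08, 1], [[-0.001, 0.0005, -0.0015], 0.08, 1], [[-0.0005, 0, -0.0015], 0.08, 1]])

```text
clock: 16.98
ee_pos: [0.4984, -0.2661, 0.1187]
tool_rot: [1.515, 0.999, -1.448]
contact_force: [-0.3, -0.5, -3.5]
finger_gap: 0.173
```

```bash
python3 st.py
```

```text
t 16.98 p [ 0.4984 -0.2661  0.1187] x [ 0.034  0.017 -0.999] ytool yaw -0.380 F [-0.3 -0.5 -3.5] M [ 0.03  0.03 -0.03] gap 0.173 q [-0.72   0.287  1.749  0.04   1.091 -0.359]
tip [ 0.5014 -0.2647  0.0318] err [-0.0002 -0.0008]
```

Emit:
arm_command(moves=[[[0, 0, -0.003], 0, 1], [[0, 0, -0.003], 0, 1], [[0, 0, -0.003], 0, 1]])

```text
clock: 17.35
ee_pos: [0.4984, -0.2659, 0.109]
tool_rot: [1.518, 0.998, -1.45]
contact_force: [0.4, -0.1, -2.2]
finger_gap: 0.174
```

```bash
python3 st.py
```

```text
t 17.35 p [ 0.4984 -0.2659  0.109 ] x [ 0.034  0.017 -0.999] ytool yaw -0.383 F [ 0.4 -0.1 -2.2] M [-0.01  0.05  0.04] gap 0.174 q [-0.72   0.301  1.754  0.04   1.073 -0.356]
tip [ 0.5014 -0.2644  0.0221] err [-0.0002 -0.0011]
```

Free descent into the socket, with 0.010 m to go.

Emit:
arm_command(moves=[[[0, -0.0005, -0.004], 0, 1], [[0, 0, -0.003], 0, 1], [[0, 0, -0.002], 0, 1]])

```text
clock: 17.73
ee_pos: [0.4988, -0.2667, 0.1001]
tool_rot: [1.519, 0.997, -1.45]
contact_force: [-2.5, 2.5, 13.7]
finger_gap: 0.178
```

```bash
python3 st.py
```

```text
t 17.73 p [ 0.4988 -0.2667  0.1001] x [ 0.035  0.017 -0.999] ytool yaw -0.384 F [-2.5  2.5 13.7] M [0.66 0.76 0.02] gap 0.178 q [-0.721  0.316  1.756  0.041  1.055 -0.357]
tip [ 0.5019 -0.2652  0.0132] err [-0.0007 -0.0003]
```

Emit:
arm_command(moves=[[[-0.0005, 0, 0.0005], 0.1, 1], [[0, 0, 0], 0.1, 1], [[0, 0, 0], 0.1, 1]])

```text
clock: 18.1
ee_pos: [0.4997, -0.2676, 0.1014]
tool_rot: [1.298, 1.169, -1.229]
contact_force: [0.4, -0.4, -4.2]
finger_gap: 0.172
```

```bash
python3 st.py
```

```text
t 18.10 p [ 0.4997 -0.2676  0.1014] x [ 0.032  0.025 -0.999] ytool yaw -0.076 F [ 0.4 -0.4 -4.2] M [-0.24 -0.13 -0.19] gap 0.172 q [-0.723  0.32   1.747  0.045  1.067 -0.669]
tip [ 0.5025 -0.2655  0.0144] err [-0.0013 -0.    ]
```

Emit:
arm_command(moves=[[[-0.0007, 0, -0.0005], 0.1, 1], [[-0.0003, 0, 0], 0.1, 1], [[-0.0003, 0, 0], 0.1, 1], [[-0.0003, 0, 0], 0.1, 1]])

```text
clock: 18.6
ee_pos: [0.5004, -0.2683, 0.1014]
tool_rot: [0.994, 1.349, -0.923]
contact_force: [2.0, -0.2, -3.7]
finger_gap: 0.177
```

```bash
python3 st.py
```

```text
t 18.60 p [ 0.5004 -0.2683  0.1014] x [ 0.025  0.035 -0.999] ytool yaw 0.335 F [ 2.  -0.2 -3.7] M [-0.11 -0.39 -0.21] gap 0.177 q [-0.725  0.328  1.736  0.048  1.082 -1.083]
tip [ 0.5026 -0.2652  0.0144] err [-0.0014 -0.0003]
```

Emit:
arm_command(moves=[[[-0.0003, 0, -0.0005], 0.1, 1], [[-0.0003, 0, 0], 0.1, 1], [[-0.0003, 0, 0], 0.1, 1], [[0, 0, 0], 0.1, 1]])

```text
clock: 19.1
ee_pos: [0.5016, -0.2685, 0.1013]
tool_rot: [0.679, 1.477, -0.608]
contact_force: [1.0, 0.6, -3.6]
finger_gap: 0.175
```

```bash
python3 st.py
```

```text
t 19.10 p [ 0.5016 -0.2685  0.1013] x [ 0.014  0.042 -0.999] ytool yaw 0.747 F [ 1.   0.6 -3.6] M [-0.03 -0.21 -0.18] gap 0.175 q [-0.723  0.339  1.723  0.046  1.098 -1.491]
tip [ 0.5028 -0.2649  0.0144] err [-0.0016 -0.0006]
```

Emit:
arm_command(moves=[[[-0.0003, 0, -0.0003], 0.08, 1], [[-0.0003, 0, 0], 0.08, 1], [[0, 0, 0], 0.08, 1]])

```text
clock: 19.48
ee_pos: [0.5023, -0.2685, 0.1013]
tool_rot: [0.487, 1.529, -0.417]
contact_force: [0.8, -0.5, -1.9]
finger_gap: 0.18
```

```bash
python3 st.py
```

```text
t 19.48 p [ 0.5023 -0.2685  0.1013] x [ 0.006  0.044 -0.999] ytool yaw 0.994 F [ 0.8 -0.5 -1.9] M [-0.07 -0.13 -0.2 ] gap 0.180 q [-0.72   0.344  1.715  0.042  1.107 -1.733]
tip [ 0.5029 -0.2647  0.0144] err [-0.0017 -0.0008]
```

Emit:
arm_command(moves=[[[-0.0003, 0, -0.0003], 0.06, 1], [[-0.0003, 0, 0], 0.06, 1]])

```text
clock: 19.73
ee_pos: [0.5024, -0.2684, 0.1013]
tool_rot: [0.392, 1.549, -0.322]
contact_force: [0.5, 1.0, -3.0]
finger_gap: 0.174
```

```bash
python3 st.py
```

```text
t 19.73 p [ 0.5024 -0.2684  0.1013] x [ 0.003  0.045 -0.999] ytool yaw 1.115 F [ 0.5  1.  -3. ] M [-0.   -0.05 -1.01] gap 0.174 q [-0.719  0.347  1.712  0.04   1.111 -1.853]
tip [ 0.5027 -0.2645  0.0144] err [-0.0015 -0.001 ]
```

Emit:
arm_command(moves=[[[-0.0003, 0, -0.0003], 0.06, 1], [[-0.0003, 0, 0], 0.06, 1]])

```text
clock: 19.98
ee_pos: [0.5024, -0.2683, 0.1014]
tool_rot: [0.302, 1.563, -0.23]
contact_force: [0.5, 1.8, -2.5]
finger_gap: 0.175
```

```bash
python3 st.py
```

```text
t 19.98 p [ 0.5024 -0.2683  0.1014] x [-0.001  0.047 -0.999] ytool yaw 1.232 F [ 0.5  1.8 -2.5] M [-0.08  0.01 -2.02] gap 0.175 q [-0.718  0.349  1.709  0.039  1.115 -1.968]
tip [ 0.5024 -0.2642  0.0145] err [-0.0012 -0.0013]
```

Emit:
arm_command(moves=[[[-0.0005, -0.0005, -0.001], -0.08, 1], [[0, 0, -0.001], -0.05, 1], [[0, 0, 0], 0, 1]])

```text
clock: 20.35
ee_pos: [0.5026, -0.2686, 0.1012]
tool_rot: [0.409, 1.542, -0.334]
contact_force: [-1.7, 0.6, -4.3]
finger_gap: 0.174
```

```bash
python3 st.py
```

```text
t 20.35 p [ 0.5026 -0.2686  0.1012] x [ 0.007  0.047 -0.999] ytool yaw 1.096 F [-1.7  0.6 -4.3] M [-0.05  0.32 -0.31] gap 0.174 q [-0.721  0.346  1.713  0.045  1.109 -1.838]
tip [ 0.5033 -0.2645  0.0143] err [-0.0021 -0.001 ]
```

Emit:
arm_command(moves=[[[0, 0, 0], 0, 0.6], [[0, 0, 0], 0, 0.3], [[0, 0, 0], 0, 0], [[0, 0, 0], 0, 0], [[0, 0, 0], 0, 0]])

```text
clock: 20.98
ee_pos: [0.5037, -0.2696, 0.102]
tool_rot: [0.406, 1.54, -0.334]
contact_force: [0.1, 0.1, 0.1]
finger_gap: 1.002
```

```bash
python3 st.py; python3 - <<'E'
from h import *
I=arm.capture('side');cv2.imwrite('pics/8.png',I[150:480,150:550])
cv2.imwrite('pics/8w.png',arm.capture('wrist'))
E
```

```text
t 20.98 p [ 0.5037 -0.2696  0.102 ] x [ 0.01   0.045 -0.999] ytool yaw 1.099 F [0.1 0.1 0.1] M [-0.03 -0.   -0.04] gap 1.002 q [-0.721  0.346  1.712  0.045  1.107 -1.84 ]
tip [ 0.5045 -0.2657  0.0151] err [-0.0033  0.0002]
```

View pics/8w.png

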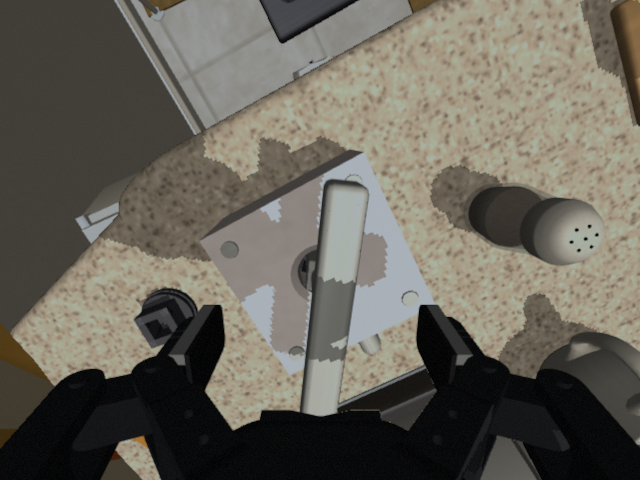

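View pics/8.png

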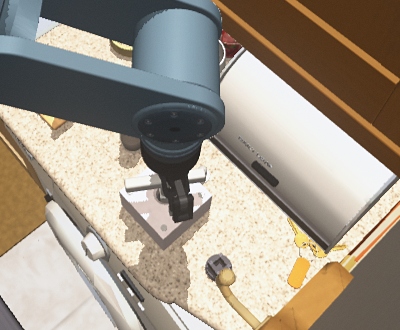

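Emit:
arm_command(moves=[[[0, 0, 0.02], 0, 0], [[0, 0, 0.03], 0, 0], [[0, 0, 0.04], 0, 0], [[0, 0, 0.03], 0, 0], [[0, 0, 0], 0, 0], [[0, 0, 0], 0, 0]])

```text
clock: 21.82
ee_pos: [0.5023, -0.2684, 0.2234]
tool_rot: [0.408, 1.543, -0.333]
contact_force: [-0.1, 0.3, -0.1]
finger_gap: 0.999
```

```bash
python3 st.py; python3 - <<'E'
from h import *
import pickle
pickle.dump(cam('wrist'),open('pics/9w.pkl','wb'))
W=arm.capture('wrist');I=arm.capture('side');cv2.imwrite('pics/9s.png',I)
cv2.imwrite('pics/9w.png',W)
cv2.imwrite('pics/9z.png',cv2.resize(I[280:410,250:380],None,fx=4.5,fy=4.5,interpolation=2))
E
```

```text
t 21.82 p [ 0.5023 -0.2684  0.2234] x [ 0.007  0.047 -0.999] ytool yaw 1.098 F [-0.1  0.3 -0.1] M [-0.    0.04 -0.01] gap 0.999 q [-0.721  0.197  1.628  0.041  1.343 -1.83 ]
tip [ 0.5028 -0.2643  0.1365] err [-0.0016 -0.0012]
```

View pics/9w.png

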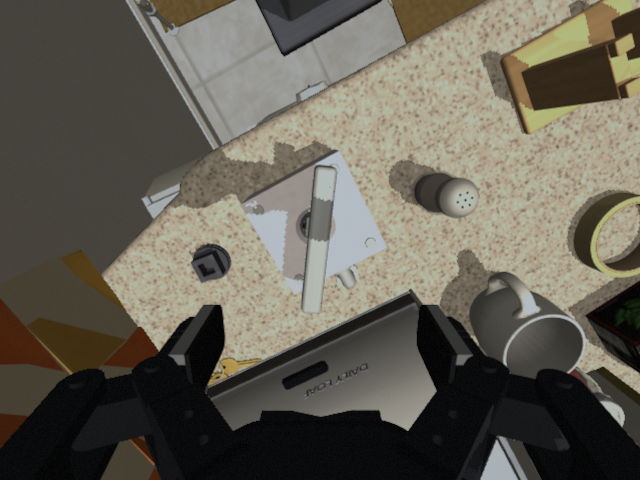

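View pics/9z.png

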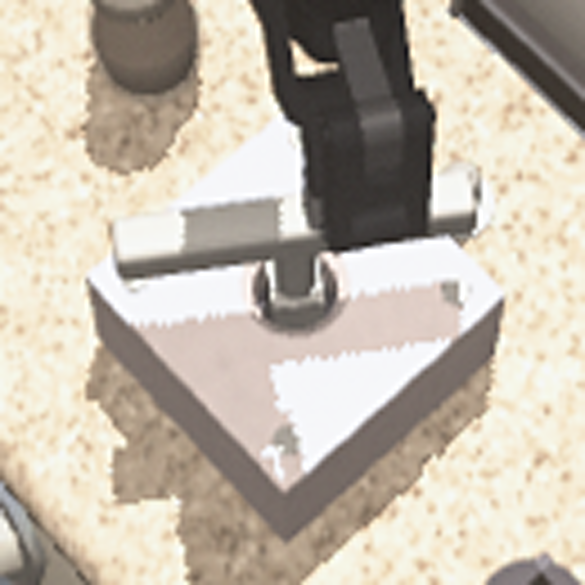

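```bash
python3 - <<'E'
from h import *
import pickle
W=pickle.load(open('pics/9w.pkl','rb'));S=pickle.load(open('pics/side0.pkl','rb'))
for z in (.112,.117,.122,.127):
    a,b=onz(W,325,168,z),onz(W,313,312,z);print(z,a,b,(a+b)/2,np.linalg.norm(a-b),np.arctan2(b[1]-a[1],b[0]-a[0]))
k=4.5
for u,v in((112,232),(472,186)):
    print([onz(S,250+u/k,280+v/k,z) for z in(.112,.117,.122)])
print(tri(W,(325,168),S,(250+113/k,280+232/k)),tri(W,(313,312),S,(250+474/k,280+186/k)))
E
```

```text
0.112 [ 0.45348594 -0.23422071  0.112     ] [ 0.55113687 -0.29470095  0.112     ] [ 0.5023114  -0.26446083  0.112     ] 0.11486323241281785 -0.5545271151099446
0.117 [ 0.45301735 -0.23431529  0.117     ] [ 0.54866099 -0.29355231  0.117     ] [ 0.50083917 -0.2639338   0.117     ] 0.11250214052142136 -0.5545271151099447
0.122 [ 0.45254875 -0.23440987  0.122     ] [ 0.54618511 -0.29240368  0.122     ] [ 0.49936693 -0.26340677  0.122     ] 0.11014104863002486 -0.5545271151099443
0.127 [ 0.45208015 -0.23450444  0.127     ] [ 0.54370923 -0.29125505  0.127     ] [ 0.49789469 -0.26287975  0.127     ] 0.10777995673862839 -0.5545271151099446
[array([ 0.45620766, -0.23014056,  0.112     ]), array([ 0.45510222, -0.2320131 ,  0.117     ]), array([ 0.45399679, -0.23388563,  0.122     ])]
[array([ 0.5520845 , -0.29452585,  0.112     ]), array([ 0.55033374, -0.29596502,  0.117     ]), array([ 0.54858298, -0.29740418,  0.122     ])]
(array([ 0.45303566, -0.2346984 ,  0.12421896]), np.float64(0.0014697160214990608)) (array([ 0.55232708, -0.29485472,  0.11091   ]), np.float64(0.0012052424190586019))
```

Emit:
arm_command(moves=[[[-0.04, 0.03, 0.01], 0, 0], [[-0.04, 0.03, 0.01], 0, 0], [[-0.03, 0.03, 0], 0, 0], [[0, 0, 0], 0, 0], [[0, 0, 0], 0, 0]])

```text
clock: 22.55
ee_pos: [0.3871, -0.1745, 0.2356]
tool_rot: [0.414, 1.555, -0.329]
contact_force: [-0.4, -0.0, -0.1]
finger_gap: 1.002
```

```bash
python3 st.py; python3 - <<'E'
from h import *
import pickle
pickle.dump(cam('wrist'),open('pics/10w.pkl','wb'))
W=arm.capture('wrist');I=arm.capture('side')
cv2.imwrite('pics/10w.png',W);cv2.imwrite('pics/10z.png',cv2.resize(I[280:410,250:380],None,fx=4.5,fy=4.5,interpolation=2))
E
```

```text
t 22.55 p [ 0.3871 -0.1745  0.2356] x [-0.003  0.056 -0.998] ytool yaw 1.097 F [-0.4 -0.  -0.1] M [-0.04  0.04 -0.02] gap 1.002 q [-0.735 -0.145  1.953  0.04   1.374 -1.841]
tip [ 0.3868 -0.1696  0.1487] err [ 0.1144 -0.0959]
```

View pics/10w.png

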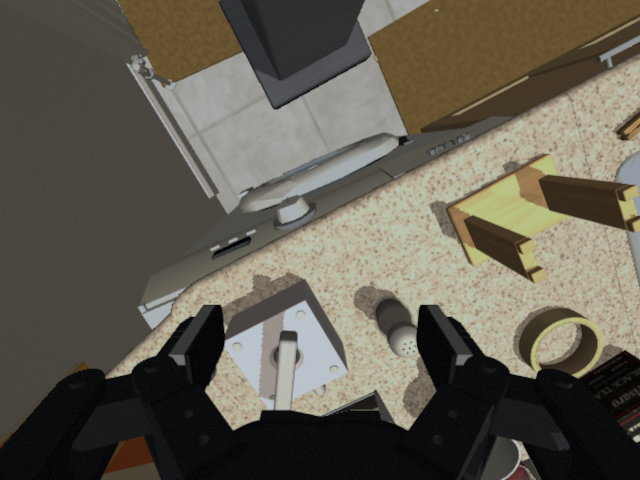

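View pics/10z.png

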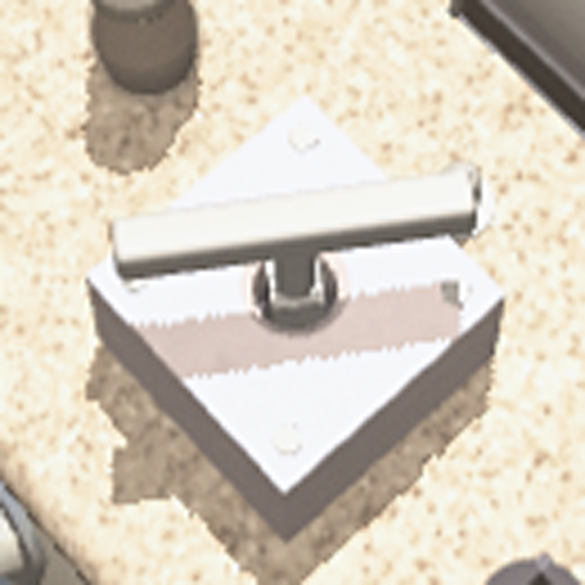

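```bash
python3 - <<'E'
from h import *
I=arm.capture('top')
cv2.imwrite('pics/11t.png',cv2.resize(I[235:335,320:410],None,fx=6,fy=6,interpolation=2))
E
```

```text
(no output)
```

View pics/11t.png

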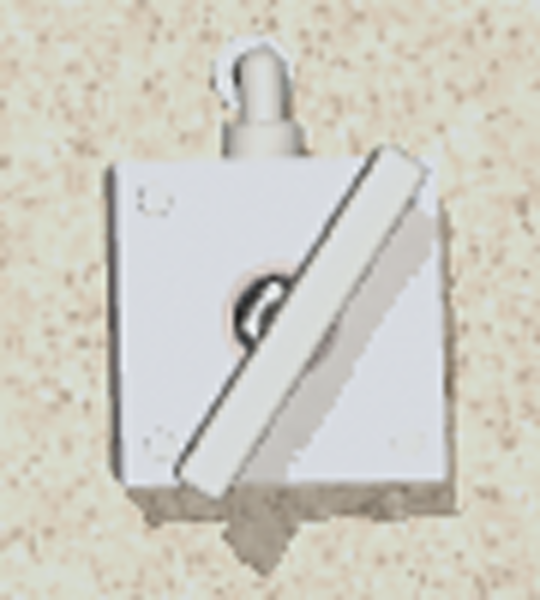

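```bash
python3 - <<'E'
from h import *
S,T=cam('side'),cam('top')
k=4.5
W=__import__('pickle').load(open('pics/9w.pkl','rb'))
A=tri(S,(250+116/k,280+243/k),T,(320+202/6,235+486/6));B=tri(S,(250+468/k,280+193/k),T,(320+403/6,235+159/6))
print(A,B,(A[0]+B[0])/2,(A[0]-B[0])[2]/.116,np.linalg.norm(A[0]-B[0]))
for z in(.117,):
  a,b=onz(T,320+202/6,235+486/6,z),onz(T,320+403/6,235+159/6,z);print((a+b)/2,np.linalg.norm(a-b))
E
python3 st.py
```

```text
(array([ 0.45408294, -0.23509947,  0.1152983 ]), np.float64(5.2556937340662685e-05)) (array([ 0.5486958 , -0.29565276,  0.11338039]), np.float64(0.0006570671072295517)) [ 0.50138937 -0.26537612  0.11433935] 0.016533647743807913 0.11234755870563984
[ 0.50125375 -0.26492561  0.117     ] 0.11153749779778822
t 22.70 p [ 0.3873 -0.1748  0.2356] x [-0.004  0.057 -0.998] ytool yaw 1.097 F [ 0.5 -0.8 -0.3] M [-0.05  0.02  0.02] gap 0.996 q [-0.735 -0.144  1.952  0.04   1.375 -1.841]
tip [ 0.387  -0.1699  0.1487] err [ 0.1142 -0.0956]
```

```bash
python3 -c "
from workcell import arm
print(arm.finish_job())"
```

```text
the job is handed in; nothing more can be done
None
```

I opened the valve with the T-key, left the key standing in it, and handed the job in at about 23 s of the 61 s allowed. No verdict was reported.

- **Finding the socket:** My first search, a clockwise quarter turn on the rim, found nothing because the key tip sat about 2.5 mm off the hole's axis. I found the centre by touching the hole's walls and searched back anticlockwise. The key then dropped about 21.5 mm, close to the 22 mm expected, with its lower end at z = 13 mm against a nominal 12 mm.
- **Opening:** I turned the key about 1.5 rad anticlockwise. The torque held near 0.2 N m, then rose sharply to 2 N m at the stop. I could not read the spindle directly, so "at the open stop" rests on that torque rise and on the turn angles agreeing.
- **Last checks:** From the side and top views the bar is centred on the hole to within about 1 mm and level to about 0.02 rad. Its top is at z = 114–117 mm, where 117 mm means fully home. The gripper is clear of everything.
- **Bystanders:** The arm never went near the tape roll, salt shaker or mug. They look untouched in the last pictures, but I did not measure their positions.
- **A check that disagreed:** An earlier wrist and side pair put the bar's ends 13 mm apart in height, which would have meant a tilt of about 0.11 rad. The gripper was partly blocking that side view, and the clear side and top pair did not confirm the tilt.
- **Gripper tilt:** The gripper itself drifted to about 0.05 rad of tilt during the work.

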